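# Load the light-curing box, set its timer and throw the gated shutter lever

## Task

Post-cure the resin-mounted specimens: slide the amber guard of the curing box fully open, stand every mount that is out on the bench upright on the glass floor inside, and slide the guard fully shut again. Set the two black timer thumbwheels to 45 minutes (tens 4, ones 5) and leave the blue lamp-power wheel as it is. Then, with the guard shut and the time set, lift the red shutter lever out of its white-tagged shut notch, carry it past the yellow notch and let it drop home in the violet-tagged cure notch; keep it in the shut notch whenever the guard is not shut, and leave the other things on the bench alone.

Things in the scene. Friction and masses are not known exactly. Their poses are not given: they have to be found in the camera images.
- curing_box: fixed white box 340 (x) x 360 (y) x 110 mm high (deck); origin centre of underside, +x to its back, +y left. Front left: open chamber, inside x -162..0, y 4..169, floor at 60. Right: three wheels in a row, tens, ones, power from the left, axles at x -115, y -45.5, -93.5, -141.5, z 106; lever behind them. Guard tracks along x beside the chamber, 10 mm high above the deck
- glass_floor (a point): centre of the chamber's glass floor (162 x 165 mm between the walls), on its upper face; axes as the box
- guard (a joint): travel of the amber guard plate, m: 0 shut over the chamber, 0.15 fully open (slid back, box +x, over the rear deck); stays where left, about 1.5 N to move. Plate 166 x 163 x 5 mm lying on the deck between the tracks
- guard_bar (a point): centre of the black pull bar on the guard's front edge: 12 mm thick along x, 70 mm long along y, 22 mm high, standing on the plate (bar spans 11 mm below to 11 mm above this point); moves with the guard
- tens (a joint): left, tens of minutes: thumbwheel (black), rad: 0.6283 x digit, 0 to 9, stops beyond. Digit set: the one facing up between the red marks. Wheel 52 mm across, 16 mm wide, axle along box y, 22 mm proud of the deck; top rolled away from the robot (box +x) raises it. Detent snaps to a digit, 0.05 N m to leave it. Pinch its flat sides from above and carry it round, hand turning too
- ones (a joint): middle, minutes: thumbwheel (black), rad: 0.6283 x digit, 0 to 9, stops beyond. Digit set: the one facing up between the red marks. Wheel 52 mm across, 16 mm wide, axle along box y, 22 mm proud of the deck; top rolled away from the robot (box +x) raises it. Detent snaps to a digit, 0.05 N m to leave it. Pinch its flat sides from above and carry it round, hand turning too
- power (a joint): right, lamp power: thumbwheel (blue), rad: 0.6283 x digit, 0 to 9, stops beyond. Digit set: the one facing up between the red marks. Wheel 52 mm across, 16 mm wide, axle along box y, 22 mm proud of the deck; top rolled away from the robot (box +x) raises it. Detent snaps to a digit, 0.05 N m to leave it. Pinch its flat sides from above and carry it round, hand turning too. Stands at 3
- tens_axle (a point): point on the axle of the tens thumbwheel, 4 mm below the console deck
- ones_axle (a point): point on the axle of the ones thumbwheel, 4 mm below the console deck
- power_axle (a point): point on the axle of the power thumbwheel, 4 mm below the console deck
- shutter (a joint): swing of the shutter lever about box x, rad: -0.40 leaning left (box +y) in the white-tagged shut notch, 0 upright at the yellow notch, +0.40 leaning right (box -y) in the violet-tagged cure notch; about 0.02 rad play in a notch, stops at +-0.42; stays where left
- shutter_lift (a joint): lift of the lever's spring collar and knob along the stem, m: 0 home in a notch, 0.016 fully up. A cross pin on the collar lies in a notch of the steel quadrant: the lever swings only with 0.011 or more of lift. Spring pulls down with 4.5 N (home) to 7 N (up); let go between notches it rests at about 0.010
- shutter_knob (a point): centre of the red lever knob, a cylinder 26 mm in diameter and 30 mm long along the stem, 130 mm from the pivot when home; moves with the lever
- shutter_pivot (a point): point on the lever's swing axis, inside the box, 55 mm above the bench; the knob centre is at radius 130 mm + lift from here in the box's y-z plane. The quadrant reaches to radius 93 mm, 38 mm wide along x with the pin
- mount1: resin-mounted specimen, pale green clear cylinder 32 mm in diameter, 20 mm high, 40 g, with a bright metal section in its top face and a blue band; origin at the centre of its underside, z up along its axis. May be absent
- mount2: resin-mounted specimen, pale green clear cylinder 32 mm in diameter, 20 mm high, 40 g, with a bright metal section in its top face and a blue band; origin at the centre of its underside, z up along its axis. May be absent
- mount3: resin-mounted specimen, pale green clear cylinder 32 mm in diameter, 20 mm high, 40 g, with a bright metal section in its top face and a blue band; origin at the centre of its underside, z up along its axis. May be absent
- mount4: resin-mounted specimen, pale green clear cylinder 32 mm in diameter, 20 mm high, 40 g, with a bright metal section in its top face and a blue band; origin at the centre of its underside, z up along its axis. May be absent
- oil_bottle: bystander: small amber bottle with black cap, 28 mm in diameter, 52 mm high; origin at the underside
- objective: bystander: steel microscope objective with violet ring standing upright, 29 mm in diameter, 45 mm high; origin at the underside
- slide_box: bystander: blue slide box 100 x 85 x 30 mm; origin at the underside
- petri_dish: bystander: clear dish 93 mm across, 15 mm high; origin at the underside
- tweezers: bystander: steel tweezers lying flat along their x, 120 x 11 x 7 mm; origin at the underside
- filter_cube: bystander: black filter cube, 38 mm; origin at the underside

How it is judged:
By the outcome, as a careful person would: the job done as asked, in the order asked, and still so for the second after the job is handed in, with the robot touching nothing.
Of mount1, mount2, mount3, mount4 only 2 to 4 are there at a start; the rules pass over those that are not, and their reading is None.
At some moment in a run one of mount1, mount2, mount3, mount4 may be knocked a few centimetres aside while the robot is not near it.
It also fails if it takes over 210 s, if anything falls off the work surface, if the arm or the gripper's body presses on something with over 40 N, if the wrist force passes 120 N, or if a joint passes its speed limit or range.

## Robot

A 6-joint arm with a two-finger parallel gripper is mounted at the origin on the work surface. World frame = base frame: x ahead of the robot, y to its left, z up, the work surface at z = 0. Lengths are in mm, angles in rad, forces in N, time in s.
With the tool pointing down it reaches from about 400 to 925 mm from the base axis. Payload 12.5 kg.
Tool frame: the origin (TCP) lies on the centre line of the jaws, within the pads' length; the fingertips stand 19 mm ahead of it and the grasp point (between the pads) is the TCP (bot.nose_length is the distance from the TCP to the fingertips, in mm); z points along the fingers, y is the line along which they close (so a half turn about z gives the same grasp; the last joint's range is limited). The gripper opens to 95 mm and grips with 3 to 60 N. Pads are 20 mm wide; open, the fingers measure 119 mm over their backs; the gripper's body (75 mm by 180 mm) begins 59 mm behind the grasp point.
Start: joints at [-1.364, 0.491, 1.559, -0, 1.092, -0.106], TCP at [192.351, -594.683, 212.461] pointing down, gripper open.
Joint ranges: [-3.1, 3.1], [-0.84, 2.19], [0.05, 2.79], [-1.13, 4.28], [0.06, 2.93], [-2.69, 2.69]. Speed limits (rad/s): [2.22, 2.22, 2.79, 3.14, 3.14, 3.14].

## Interface

Orientations are given as a rotation vector (axis times angle).
In Python, from workcell import bot, get_image gives the robot as it stands. Calls block until the motion is done:
- bot.move_pose(position, orientation): joint-space move of the TCP to a pose.
- bot.servo_line(position, frame=None, rate=150, f_stop=None): straight line of the TCP; frame=None keeps the orientation; rate is the mean speed in mm/s. With f_stop (N) it stops when the force on the tool has changed by that much, and returns True; else False.
- bot.move_j(angles): joint-space move.
- bot.move_gripper(opening): finger opening in mm; the grip force is fixed at half the most; returns when the fingers have stopped.
- bot.wait(seconds).
- bot.ik(position, orientation): joint angles nearest the present ones, or None.
- get_image(name): name is "scene" or "top" or "wrist"; returns a dict with "img" (480x640x3 uint8, red, green, blue), "fx", "fy", "cx", "cy" (pixels), "k1" (the pictures are not rectified: a ray, as slopes to the right and down, at radius r is drawn at 1 + k1 r^2 times it, then the intrinsics apply), "R" (3x3) and "t" (3): a world point X has camera coordinates R X + t; the wrist camera has in their place "hand_eye" (4x4, takes a point from camera to tool coordinates, whose origin is the TCP and whose axes are the flange's). Camera axes: x right, y down, z forward; pixel columns grow to the right and rows downward; lengths in mm; the calibration is good to about 2 mm. A picture is of the moment at which its call begins: read the wrist's pose just before it. There is no depth.
A pose or a line that the arm cannot do raises bot.Unreachable and nothing moves.
- bot.close_job(): hands the job in; it is judged then, once.
Readings, each from a call of its own:
- bot.get_clock(): time.
- bot.get_joint_pos(): joint angles.
- bot.get_joint_velocities(): joint speeds.
- bot.get_joint_torque(): joint torques, N m.
- bot.get_tcp_pos(): TCP position.
- bot.get_tool_rot(): TCP orientation.
- bot.get_wrist_force(): force on the tool from outside, world axes, zero at the start.
- bot.get_wrist_torque(): the same for the moment, N m.
- bot.get_finger_gap(): finger opening in mm.
- bot.get_gripper_force(): force on a finger pad.
Only numpy, scipy, OpenCV 4.12 (cv2) and the standard library are available. Lean on these libraries where they do the work, as an engineer would, in place of code of your own. Each camera call takes 0.05 s, during which the arm holds its last target. There are 200 camera calls.

## Working session

There is one attempt and no reset: what is moved stays moved. The work goes in short steps, each a Python script; the robot and the scene stay as the last script left them, time stands still between calls to the robot, and variables do not carry over. Pictures are saved under pics/ and viewed, at most 14 in all, crops included, and the job is handed in when it is done.

```bash
ls; mkdir -p pics
python3 - <<'E'
from workcell import bot,get_image
import cv2
for n in("scene","top"):
    d=get_image(n); cv2.imwrite(f"pics/{n}0.png",d["img"][:,:,::-1])
    print(n,{k:d[k] for k in d if k!="img"})
print(bot.get_clock(),bot.get_tool_rot())
E
```

```text
pics
scene {'fx': 496.8363552930056, 'fy': 496.8363552930056, 'cx': 323.85674444836275, 'cy': 249.1552265675396, 'k1': 0.0017010677236252924, 'R': array([[ 0.67570369,  0.7370603 , -0.01290904],
       [ 0.62516695, -0.58222853, -0.51978479],
       [-0.39062874,  0.34315019, -0.8541997 ]]), 't': array([-297.51325648, -256.10997974, 1665.33318079])}
top {'fx': 623.4553804285398, 'fy': 623.4553804285398, 'cx': 313.4412344739787, 'cy': 242.87688135568402, 'k1': 0.04188629094670332, 'R': array([[ 0.06536271, -0.99785666,  0.00312983],
       [-0.97707987, -0.06463793, -0.20282223],
       [ 0.20258982,  0.01019892, -0.97921057]]), 't': array([ -65.37314962,  496.79739564, 1327.04178285])}
0.1 [-3.10230640e+00 -4.89144847e-01  6.38912524e-05]
```

View pics/scene0.png

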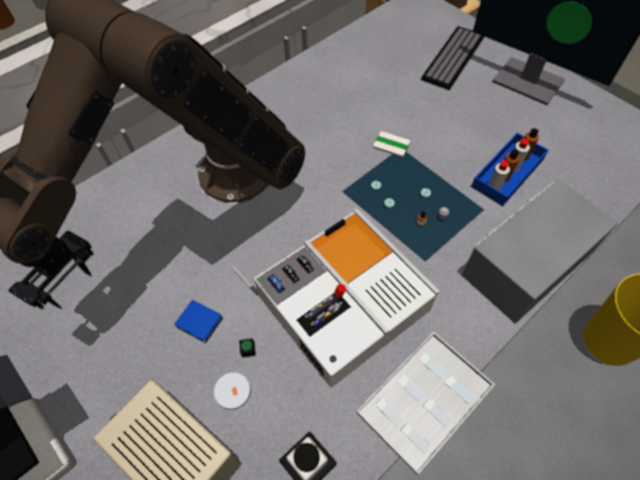

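View pics/top0.png

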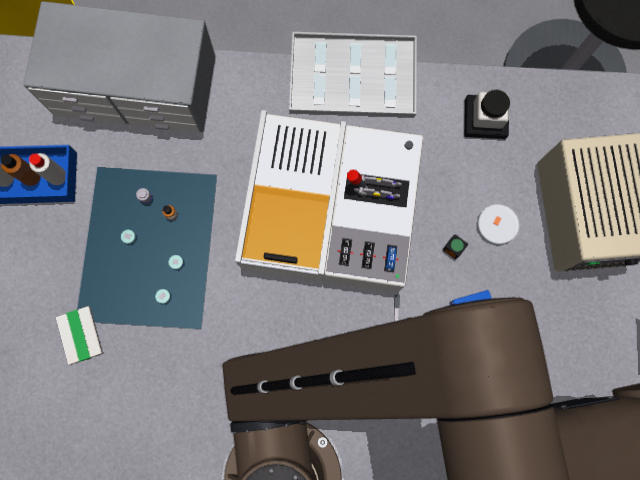

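```bash
cat > h.py <<'E'
from workcell import bot,get_image
import numpy as np,cv2
from scipy.spatial.transform import Rotation as Ro
from scipy.optimize import least_squares
def down(a): return (Ro.from_euler('z',a)*Ro.from_euler('x',np.pi)).as_rotvec()
def shot(name,fn=None):
    p,r=bot.get_tcp_pos(),bot.get_tool_rot()
    d=get_image(name)
    if name=="wrist":
        T=np.eye(4);T[:3,:3]=Ro.from_rotvec(r).as_matrix();T[:3,3]=p
        W=np.linalg.inv(T@np.array(d["hand_eye"])); d["R"],d["t"]=W[:3,:3],W[:3,3]
    if fn: cv2.imwrite(f"pics/{fn}.png",d["img"][:,:,::-1])
    return d
def proj(d,X):
    c=np.atleast_2d(X)@d["R"].T+d["t"]; s=c[:,:2]/c[:,2:]
    s=s*(1+d["k1"]*(s**2).sum(1,keepdims=True))
    return s*[d["fx"],d["fy"]]+[d["cx"],d["cy"]]
def unproj(d,px,z):
    K=np.array([[d["fx"],0,d["cx"]],[0,d["fy"],d["cy"]],[0,0,1]])
    s=cv2.undistortPoints(np.float64(px).reshape(-1,1,2),K,np.array([d["k1"],0,0,0])).reshape(-1,2)
    v=np.c_[s,np.ones(len(s))]@d["R"]; c=-d["R"].T@d["t"]
    return c+v*((z-c[2])/v[:,2])[:,None]
def b2w(b,P): # b=(x,y,yaw)
    P=np.atleast_2d(np.float64(P)); return np.c_[P[:,:2]@Ro.from_euler('z',b[2]).as_matrix()[:2,:2].T+b[:2],P[:,2]]
def fitbox(d,P,px,b0):
    f=lambda q:(proj(d,b2w(q*[1,1,.01],P))-px).ravel()
    s=least_squares(f,np.array(b0)*[1,1,100]); return s.x*[1,1,.01],s.fun.reshape(-1,2)
E
python3 - <<'E'
from h import *
d=shot("top"); print("cam",-d["R"].T@d["t"])
P=[[170,180,110],[170,-180,110],[-115,-45.5,132],[-115,-93.5,132],[-115,-141.5,132]]
print(fitbox(d,P,np.array([[264,113],[422,134],[345,240],[369,243],[391,248]]),[600,0,0]))
print(unproj(d,[[128,237],[176,262],[162,296]],20))
print(unproj(d,[[143,195],[169,212]],48))
print(shot("wrist")["hand_eye"])
E
```

```text
cam [ 220.8385416   -46.65546674 1400.41950872]
(array([ 6.03463653e+02, -6.42538219e+01, -7.59312059e-02]), array([[-2.97041893, -6.32151351],
       [ 1.22242566, -5.53726515],
       [ 0.91362215,  3.99744112],
       [-0.14244444,  4.20485579],
       [ 0.86415523,  2.42063526]]))
[[492.33542113 385.88662163  20.        ]
 [442.44076695 272.15735362  20.        ]
 [364.43256621 294.46832534  20.        ]]
[[584.78117023 355.79991271  48.        ]
 [549.57490745 293.62015194  48.        ]]
[[-4.13778590e-05 -9.66942134e-01 -2.54995897e-01  7.19268118e+01]
 [ 9.99999908e-01  6.91212996e-05 -4.24376053e-04  1.02321145e+00]
 [ 4.27972734e-04 -2.54995891e-01  9.66942042e-01 -1.71728105e+02]
 [ 0.00000000e+00  0.00000000e+00  0.00000000e+00  1.00000000e+00]]
```

Run:
```python
from h import *
b=[603,-64,-.076]
c=b2w(b,[0,0,0])[0]
bot.move_pose([c[0]-150,c[1],420],down(b[2]))
d=shot("wrist","w1"); print({k:d[k] for k in("fx","cx","cy","k1")})
P=[[170,180,110],[170,-180,110],[-170,180,110],[-170,-180,110],[-115,-45.5,132],[-115,-93.5,132],[-115,-141.5,132]]
print(proj(d,b2w(b,P)).round())
bot.move_pose([420,300,350],down(0.6))
d=shot("wrist","w2")
print(proj(d,[[492,386,20],[442,272,20],[364,294,20]]).round(),bot.get_clock())
```

```text
{'fx': 399.11950635445925, 'cx': 316.07470861919575, 'cy': 244.93255809539983, 'k1': -0.006934921349174296}
[[ 126. -112.]
 [ 481. -112.]
 [ 159.  218.]
 [ 453.  218.]
 [ 345.  174.]
 [ 387.  174.]
 [ 429.  174.]]
[[289. 108.]
 [343. 197.]
 [294. 237.]] 3.9333
```

View pics/w1.png

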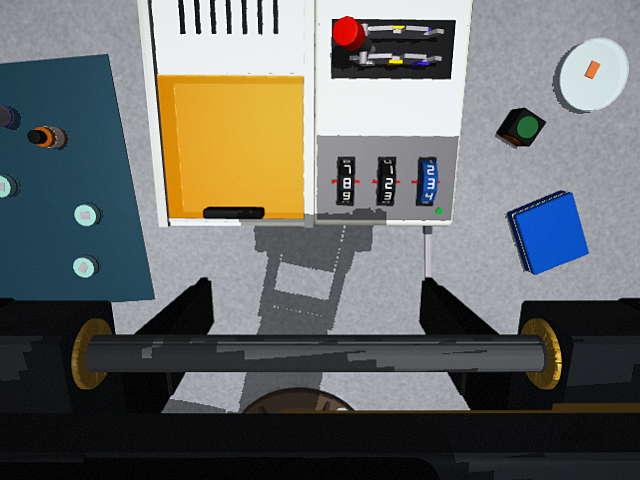

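View pics/w2.png

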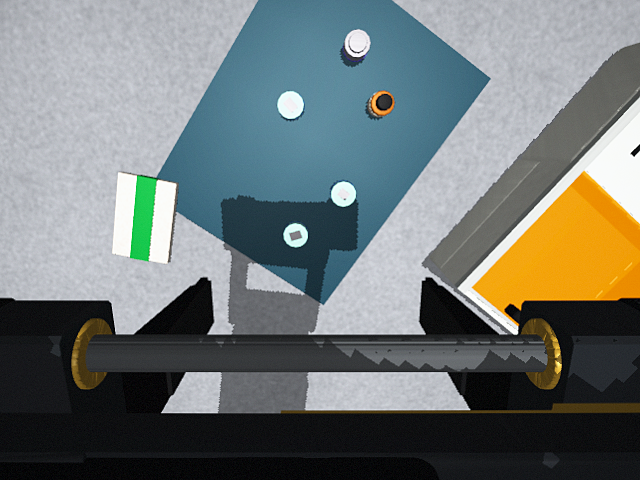

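Run:
```python
from h import *
b=[603,-64,-.076]
c=b2w(b,[0,0,0])[0]
bot.move_pose([c[0]-110,c[1],380],down(b[2]))
d=shot("wrist","w3")
P=[[-170,180,110],[-170,-180,110],[-115,-45.5,110],[-115,-93.5,110],[-115,-141.5,110]]
print(proj(d,b2w(b,P)).round())
```

```text
[[153. 258.]
 [465. 259.]
 [349. 211.]
 [392. 211.]
 [435. 211.]]
```

View pics/w3.png

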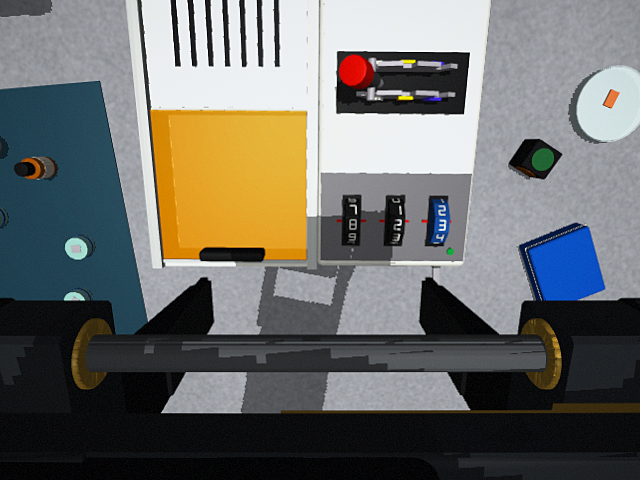

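Run:
```python
from h import *
b=[603,-64,-.076]
d=shot("wrist")
import scipy.ndimage as nd
im=d["img"].astype(int)
def cen(m,lab):
    l,n=nd.label(m)
    for i in range(1,n+1):
        y,x=np.where(l==i)
        if len(y)>6: print(lab,len(y),x.mean().round(1),y.mean().round(1),x.min(),x.max(),y.min(),y.max())
red=(im[:,:,0]>150)&(im[:,:,1]<70)&(im[:,:,2]<70); red[:, :320]=0; cen(red[:280],"red")
P=[[-170,180,110],[-170,-180,110],[-115,-45.5,110],[-115,-93.5,110],[-115,-141.5,110]]
px=np.array([[152,264.5],[465,263.5],[352,221],[395,221],[437.5,221]])
b,r=fitbox(d,P,px,b); print(b.tolist(),r.round(1))
def tobox(px,z):
    w=unproj(d,px,z); return b2w([0,0,-b[2]],w-[b[0],b[1],0]).round(1)
print("bar",tobox([[232,252]],137),"quad window",tobox([[337,52],[467,113]],110),"knobtop",tobox([[354,70]],188))
```

```text
red 670 353.1 69.8 340 367 55 85
red 7 406.7 220.6 405 408 220 221
red 11 424.6 220.7 422 427 220 222
[593.8981049603728, -66.03419599938245, -0.08213447970429845] [[ 3.4  0.1]
 [ 0.3  3.4]
 [-1.  -1.6]
 [-1.3 -1.2]
 [-1.3 -0.9]]
bar [[-146.5   84.4  137. ]] quad window [[ 5.800e+01 -2.610e+01  1.100e+02]
 [ 1.000e-01 -1.644e+02  1.100e+02]] knobtop [[ 28.9 -37.1 188. ]]
```

Run:
```python
from h import *
d=shot("wrist")
P=[[-170,-180,110],[-115,-45.5,110],[-115,-93.5,110],[-115,-141.5,110]]
px=np.array([[465,263.5],[352,221],[395,221],[437.5,221]])
for PP,pp in((P,px),(P+[[-170,180,120]],np.r_[px,[[152,264.5]]])):
    b,r=fitbox(d,PP,pp,[594,-66,-.076]); print(b.tolist(),r.round(1).tolist())
w=unproj(d,[[232,252]],137); print("bar",b2w([0,0,-b[2]],w-[b[0],b[1],0]))
w=unproj(d,[[402,82.5]],110); print("win",b2w([0,0,-b[2]],w-[b[0],b[1],0]))
w=unproj(d,[[353.5,70]],188); print("knob",b2w([0,0,-b[2]],w-[b[0],b[1],0]))
```

```text
[591.2100297676853, -63.69316342715305, -0.058705795725590246] [[2.0, 2.2], [-0.4, -0.0], [-0.8, -0.7], [-0.7, -1.3]]
[594.6051840819141, -67.6808795203746, -0.08833739993812188] [[0.8, 3.6], [-0.1, -2.1], [-0.5, -1.5], [-0.5, -0.9], [0.3, 1.0]]
bar [[-147.86597933   85.14915106  137.        ]]
win [[ 29.26371028 -92.08974252 110.        ]]
knob [[ 28.20742255 -34.85454711 188.        ]]
```

```bash
cat >> h.py <<'E'
B=np.array([593.5,-65.8,-.076])
def W(x,y,z): return b2w(B,[x,y,z])[0]
E
python3 - <<'E'
from h import *
o=down(B[2]+np.pi/2)
bot.move_gripper(44)
bot.move_pose(W(-147,85,220),o)
print(bot.servo_line(W(-147,85,138),rate=80,f_stop=8),bot.get_tcp_pos())
bot.move_gripper(5); print(bot.get_finger_gap(),bot.get_gripper_force(),bot.get_wrist_force())
p=W(-147,85,138)
print(bot.servo_line(W(6,85,138),rate=60,f_stop=15),bot.get_tcp_pos()-p,bot.get_wrist_force())
bot.wait(.2); print(bot.get_wrist_force(),bot.get_clock())
E
```

```text
False [453.59679735  30.10767267 138.36846969]
5.211271071763929 0.0 [-0.46155114  0.0613531   0.70552569]
False [ 1.52457541e+02 -1.16006367e+01  5.59702657e-02] [ 0.86431459 -0.39164306  0.52288444]
[ 0.29807009  0.27928649 -0.06455078] 12.625
```

Run:
```python
from h import *
bot.servo_line(W(6,85,230),rate=150)
bot.move_pose(W(-110,30,300),down(B[2]))
d=shot("wrist","w4"); print(proj(d,[W(-147,85,137),W(-115,-45.5,110),W(-115,-141.5,110)]),bot.get_finger_gap())
```

```text
[[252.82270341 268.01199435]
 [397.05827091 226.16404247]
 [500.63189305 226.32839623]] 4.831197102818014
```

View pics/w4.png

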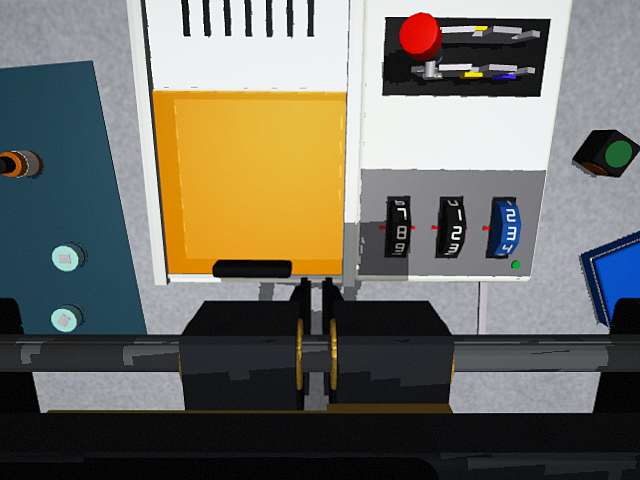

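Run:
```python
from h import *
d=shot("wrist"); p=bot.get_tcp_pos(); r=Ro.from_rotvec(bot.get_tool_rot()); print(p,W(-110,30,300))
print("tip",proj(d,[p+r.apply([0,0,19]),p]))
for n in("top","scene"):
    e=shot(n,n+"1"); print(n,proj(e,[W(-147,85,137),W(-115,-45.5,132),W(-115,-141.5,132),W(29,-40,188),W(170,180,110),W(170,-180,110),W(-170,-180,110),W(-170,-180,0),p]).round().tolist())
import subprocess
a=cv2.imread("pics/top1.png")[80:330,200:460]; s=cv2.imread("pics/scene1.png")[190:400,230:450]
cv2.imwrite("pics/c1.png",np.hstack([cv2.resize(a,(400,385),interpolation=2),cv2.resize(s,(400,385),interpolation=2)]))
```

```text
[486.26569308 -27.45804661 299.57890348] [486.09533287 -27.53464387 300.        ]
tip [[314.68572952 286.72835662]
 [314.54098593 301.37842645]]
top [[282.0, 255.0], [346.0, 249.0], [392.0, 255.0], [354.0, 174.0], [261.0, 111.0], [424.0, 133.0], [406.0, 285.0], [399.0, 292.0], [311.0, 222.0]]
scene [[334.0, 227.0], [304.0, 261.0], [275.0, 281.0], [340.0, 288.0], [438.0, 292.0], [331.0, 377.0], [252.0, 278.0], [257.0, 296.0], [327.0, 211.0]]
```

View pics/c1.png

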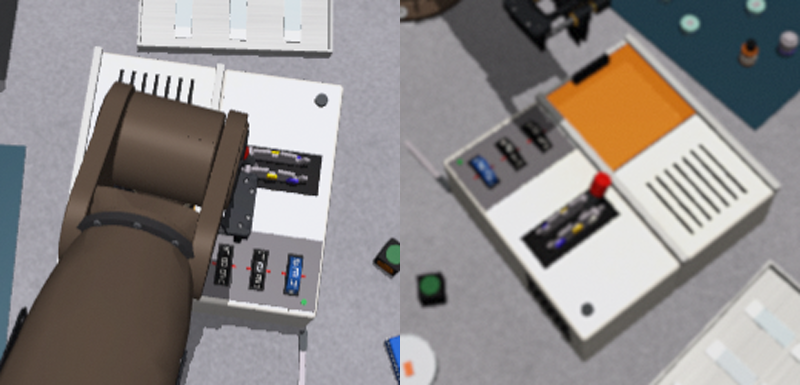

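Run:
```python
from h import *
def cam(p,a,dd):
    T=np.eye(4);T[:3,:3]=Ro.from_rotvec(down(a)).as_matrix();T[:3,3]=p
    M=np.linalg.inv(T@np.array(dd["hand_eye"])); return {**dd,"R":M[:3,:3],"t":M[:3,3]}
w=shot("wrist"); c=[603,-64]
C=[cam([453,-64,420],-.076,w),cam([493,-64,380],-.076,w),w,shot("top"),shot("scene")]
def tri(px):
    f=lambda X:np.concatenate([proj(d,X)[0]-p for d,p in zip(C,px) if p is not None])
    s=least_squares(f,[480,0,120]); return s.x.round(1),s.fun.round(1).tolist()
print("bar",tri([(234,212),(232,252),(252,268),(281,258.5),(335,227)]))
print("bar w",tri([(234,212),(232,252),(252,268),None,None]))
print("tens",tri([(345,181),(352,221),(398,228),(345,252.5),(305,264)]))
print("power",tri([(429,182),(437.5,221),(503,228),(391,257),(276,284)]))
print("knob",tri([(347,33),(353.5,70),(420,35),(353,177),(341,291)]))
print(W(-147,85,137),W(-115,-45.5,110))
```

```text
bar (array([449.6,  33.4, 122.8]), [0.1, -0.1, -0.4, 1.4, 0.2, -0.6, -0.7, -1.0, -0.7, 1.4])
bar w (array([449.6,  33.5, 122.2]), [0.1, -0.2, -0.4, 1.2, 0.2, -0.8])
tens (array([ 474.1, -102.3,  112.3]), [1.2, 0.6, -1.2, 0.0, -0.6, 0.0, 0.8, -1.4, -1.0, 0.4])
power (array([ 467.3, -198.6,  114.7]), [-1.3, -0.6, 0.1, 0.0, 0.4, 0.2, 0.6, 0.1, -1.1, -0.1])
knob (array([ 620.7, -107.5,  176.6]), [0.8, -0.8, 0.4, 0.6, -1.2, 0.4, 0.9, -1.7, -0.9, -0.5])
[453.37811467  30.11588633 137.        ] [ 475.37728811 -102.43707051  110.        ]
```

Run:
```python
from h import *
o=down(B[2]+np.pi/2)
bot.move_gripper(44)
bot.move_pose([449.6,33,200],o)
bot.servo_line([449.6,33,140],rate=100)
print(bot.servo_line([449.6,33,112],rate=25,f_stop=4),bot.get_tcp_pos(),bot.get_wrist_force())
p=bot.get_tcp_pos(); bot.servo_line([449.6,33,p[2]+2],rate=20)
bot.move_gripper(5); print(bot.get_finger_gap(),bot.get_gripper_force(),bot.get_wrist_force(),bot.get_tcp_pos())
```

```text
True [449.8348146   32.97100874 113.02322027] [-0.0909809  -0.43228453  5.33584142]
11.971198766155299 29.996109902858734 [ 0.17606478 -0.39386689 -0.90063966] [449.56715184  32.99481113 114.99158701]
```

Run:
```python
from h import *
print(bot.nose_length)
p=bot.get_tcp_pos(); u=np.array([np.cos(B[2]),np.sin(B[2]),0])
print(bot.servo_line(p+153*u,rate=60,f_stop=12),(bot.get_tcp_pos()-p)@u,bot.get_wrist_force(),bot.get_finger_gap())
q=bot.get_tcp_pos()
bot.move_gripper(30); bot.servo_line(q+[0,0,60]); 
bot.move_pose([440,20,300],down(B[2])); shot("wrist","w5")
print(bot.get_clock(), q)
```

```text
19.0
True 145.48661051087956 [-1.55238033 -0.94380558  7.23694455] 11.865775834138466
24.55 [594.56126262  20.99587926 114.98964143]
```

View pics/w5.png

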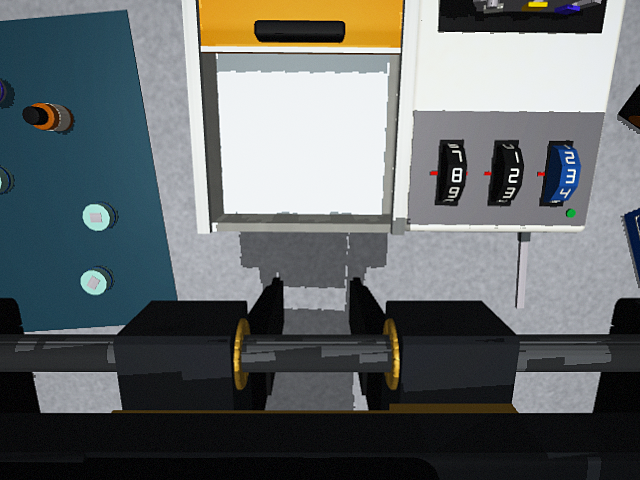

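Run:
```python
from h import *
o=down(B[2]+np.pi/2); u=np.array([np.cos(B[2]),np.sin(B[2]),0])
q=np.array([594.56,21,119])
bot.move_pose(q+[0,0,60],o); bot.servo_line(q,rate=80); bot.move_gripper(5)
f0=bot.get_wrist_force()
r=bot.servo_line(q+10*u,rate=20,f_stop=25); bot.wait(.2)
print(r,bot.get_finger_gap(),(bot.get_tcp_pos()-q)@u,f0,bot.get_wrist_force())
p=bot.get_tcp_pos()
bot.move_gripper(30); bot.servo_line(p+[0,0,90])
d=shot("top","top2")
bot.move_pose([420,200,250],down(.6))
d=shot("wrist"); np.save("/tmp/p",p)
im=cv2.cvtColor(d["img"],cv2.COLOR_RGB2HSV)
m=cv2.inRange(im,(60,30,140),(92,120,255)); n,l,s,c=cv2.connectedComponentsWithStats(m)
for i in range(1,n):
    if s[i,4]>60: print(s[i],c[i],unproj(d,c[i],20)[0].round(1))
cv2.imwrite("pics/w6.png",d["img"][:,:,::-1]); print(bot.get_clock(),p)
```

```text
True 11.564181845027436 -0.017075212136197337 [-1.1167868  -0.58520929  3.70691801] [-1.79220961  0.29382783  5.6372156 ]
[176  11  35  38 794] [193.06171285  29.82241814] [496.7 387.1  20. ]
[252 133  32  34 553] [265.92947559 151.13019892] [443.3 273.9  20. ]
[193 188  32  32 608] [208.73848684 203.39638158] [367. 294.  20.]
30.3667 [594.54440217  21.02005091 119.24430328]
```

View pics/w6.png

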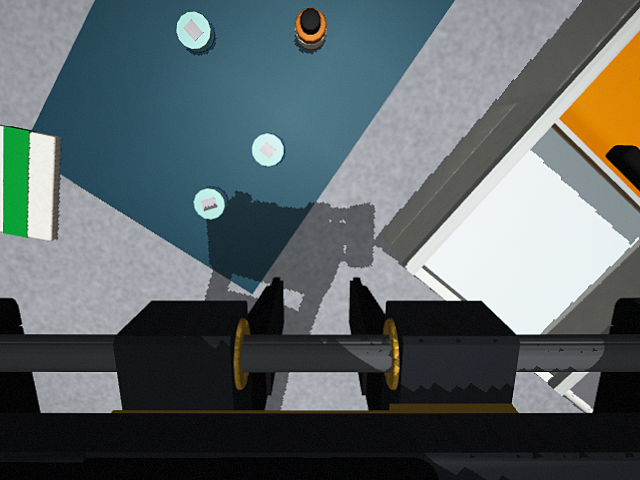

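Run:
```python
from h import *
for n in("top0","top2"):
    im=cv2.imread(f"pics/{n}.png")[90:300,240:345]; h=cv2.cvtColor(im,cv2.COLOR_BGR2HSV)
    y,x=np.where(cv2.inRange(h,(10,150,120),(25,255,255))); print(n,"amber rows",y.min()+90,y.max()+90)
bot.move_gripper(60)
x,y=366.5,294
bot.move_pose([x,y,90],down(.6)); bot.servo_line([x,y,32],rate=100)
print(bot.servo_line([x,y,8],rate=20,f_stop=4),bot.get_tcp_pos(),bot.get_wrist_force())
bot.servo_line([x,y,bot.get_tcp_pos()[2]+3],rate=30)
bot.move_gripper(20); print(bot.get_finger_gap(),bot.get_gripper_force(),bot.get_tcp_pos())
bot.servo_line([x,y,200]); print(bot.get_finger_gap(),bot.get_wrist_force(),bot.get_clock())
```

```text
top0 amber rows 185 267
top2 amber rows 131 200
False [366.54931414 294.04166372   8.10062159] [ 0.58986221 -0.37598126 -0.06802573]
30.97125770653129 29.999762177467346 [366.49486106 293.99388658  11.0666685 ]
30.868570208676147 [ 0.14545117  0.89799822 -1.31219284] 36.225
```

Run:
```python
from h import *
w=shot("wrist")
def cam(p,a,dz):
    T=np.eye(4);T[:3,:3]=Ro.from_rotvec(down(a)).as_matrix();T[:3,3]=np.add(p,[0,0,dz])
    M=np.linalg.inv(T@np.array(w["hand_eye"])); return {**w,"R":M[:3,:3],"t":M[:3,3]}
V=[([453,-64,420],-.076,{"c":(452,225),"t":(345,181),"o":(387,181),"p":(429,182)}),
([493,-64,380],-.076,{"c":(465,263.5),"l":(152,264.5),"t":(352,221),"o":(395,220.6),"p":(437.5,220.7)}),
([486.1,-27.5,300],-.076,{"c":(531,279),"t":(398,228),"o":(451,228),"p":(503,229)}),
([440,20,300],-.076,{"c":(584,230),"l":(200,233),"t":(449,174),"o":(506,174),"p":(562,174)})]
D={"c":[-170,-180,110],"l":[-170,180,120],"t":[-115,-45.5,112],"o":[-115,-93.5,112],"p":[-115,-141.5,112]}
def f(q):
    return np.concatenate([(proj(cam(p,a,q[3]),b2w(q[:3]*[1,1,.01],[D[k] for k in m]))-np.array(list(m.values()),float)).ravel() for p,a,m in V])
s=least_squares(f,[593,-66,-7.6,10],loss="soft_l1"); print(s.x,np.abs(s.fun).max(),np.sqrt((f(s.x)**2).mean())); b=s.x[:3]*[1,1,.01]
e=f(s.x).reshape(-1,2).round(1); print(e.tolist())
print(b2w([0,0,-b[2]],[[449.6-b[0],33.5-b[1],0],[594.5-b[0],21-b[1],0]]))
C=cam([453,-64,420],-.076,s.x[3]); print(b2w([0,0,-b[2]],unproj(C,[[347,33]],188)-[b[0],b[1],0]))
```

```text
[592.16067794 -68.19068437  -8.39326462   2.27616177] 5.331005212122136 1.8771987974150472
[[2.3, 1.5], [2.2, 0.1], [0.3, 0.4], [-1.8, -0.2], [0.3, 3.6], [1.7, 2.9], [-0.1, -0.7], [-0.6, 0.0], [-0.5, 0.3], [2.0, 4.1], [0.2, -1.1], [-1.1, -0.7], [-1.5, -1.2], [2.8, 3.3], [-0.2, -0.3], [1.0, -1.2], [-2.6, -0.7], [-5.3, -0.2]]
[[-150.58397532   89.38125395    0.        ]
 [  -5.14613681   89.07282348    0.        ]]
[[ 28.42502332 -35.65857344 188.        ]]
```

```bash
cat >> h.py <<'E'
B=np.array([592.8,-67,-.079])
def find(x,y):
    "wrist look at a mount near x,y on the bench; refined xy"
    a=.6
    d=shot("wrist"); im=cv2.cvtColor(d["img"],cv2.COLOR_RGB2HSV)
    m=cv2.inRange(im,(60,30,140),(92,120,255)); n,l,s,c=cv2.connectedComponentsWithStats(m)
    r=[(np.hypot(*(unproj(d,s[i,:2]+s[i,2:4]/2.,18)[0][:2]-[x,y])),unproj(d,s[i,:2]+s[i,2:4]/2.,18)[0][:2],s[i,2:4]) for i in range(1,n) if s[i,4]>150]
    return min(r,key=lambda t:t[0])
def place(bx,by,zc):
    bot.move_pose(W(bx,by,210),down(B[2])); bot.servo_line(W(bx,by,zc+12),rate=120)
    r=bot.servo_line(W(bx,by,zc-6),rate=20,f_stop=3); z=bot.get_tcp_pos()[2]
    print("place contact",r,z,bot.get_finger_gap())
    bot.move_gripper(42); bot.servo_line(W(bx,by,z+40),rate=100); bot.servo_line(W(bx,by,210),rate=200)
E
python3 - <<'E'
from h import *
place(-75,86,71)
bot.move_pose([380,190,250],down(.6))
print(find(443,273),find(496,386),bot.get_clock()); shot("wrist","w7")
d=cv2.imread("pics/w7.png")
E
```

```text
place contact True 70.4975943289754 30.686533838734235
(np.float64(2.196960896908779), array([445.05841678, 273.7678265 ]), array([33, 35], dtype=int32)) (np.float64(123.4653216731342), array([445.26711788, 273.43952591]), array([33, 35], dtype=int32)) 41.9667
```

```bash
cat >> h.py <<'E'
def pick(x,y,a=.6,z=5):
    bot.move_gripper(60); bot.move_pose([x,y,90],down(a))
    print("hit",bot.servo_line([x,y,z],rate=80,f_stop=10))
    bot.move_gripper(20); print("gap",bot.get_finger_gap(),bot.get_gripper_force())
    bot.servo_line([x,y,200],rate=200); print("gap",bot.get_finger_gap())
E
python3 - <<'E'
from h import *
pick(444.5,273.7); place(-130,128,65)
bot.move_pose([440,300,250],down(.6))
print(find(496,386),bot.get_clock()); shot("wrist","w8")
E
```

```text
hit False
gap 30.927623749363075 30.000517666339874
gap 31.181948281962452
place contact True 64.58520401024249 31.625050875087275
(np.float64(365.16267525202574), array([477.18490574,  21.32237301]), array([24, 21], dtype=int32)) 51.7
```

View pics/w8.png

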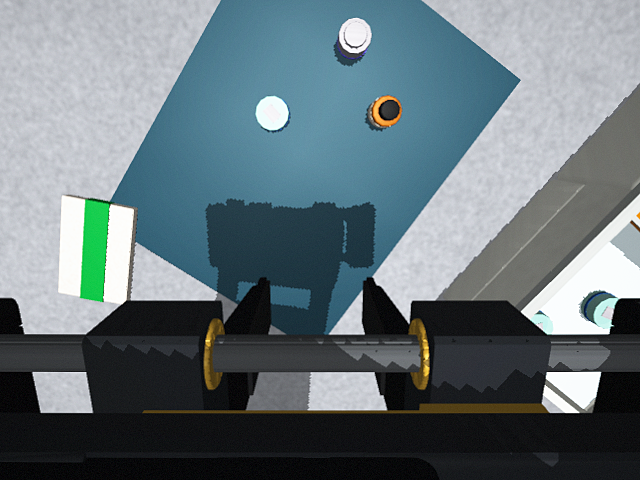

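Run:
```python
from h import *
d=shot("wrist"); x,y=unproj(d,[[272,114]],16)[0][:2]; print(x,y)
pick(x,y); place(-130,45,65)
bot.move_pose(W(-160,85,300),down(B[2])); shot("wrist","w9"); print(bot.get_clock())
shot("top","top3")
a=cv2.imread("pics/w9.png")[:300]; t=cv2.imread("pics/top3.png")[140:420,40:400]
cv2.imwrite("pics/c2.png",np.hstack([cv2.resize(a,(420,197)),cv2.resize(t,(253,197))]) if 0 else np.vstack([a,cv2.resize(t,(640,300))[:, :]]))
```

```text
495.9680075445323 386.9616792618216
hit False
gap 31.152861369224738 30.00030219554901
gap 31.081561242204106
place contact True 64.53923871219544 31.264009620031104
61.6833
```

View pics/c2.png

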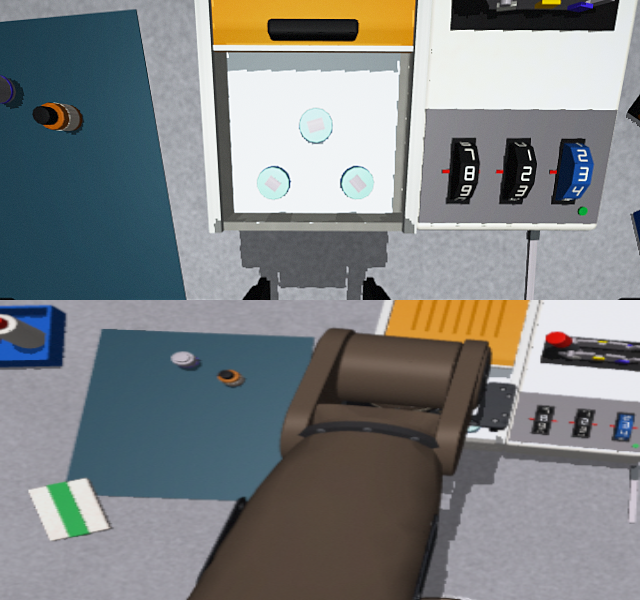

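Run:
```python
from h import *
o=down(B[2]+np.pi/2); u=np.array([np.cos(B[2]),np.sin(B[2]),0])
q=np.array([594.5,21,118])
bot.move_gripper(40); bot.move_pose(q+[0,0,80],o); bot.servo_line(q,rate=100); bot.move_gripper(5)
print(bot.get_finger_gap(),bot.get_wrist_force())
r=bot.servo_line(q-140*u,rate=80,f_stop=20); print(r,(bot.get_tcp_pos()-q)@u,bot.get_wrist_force())
p=bot.get_tcp_pos(); r=bot.servo_line(p-20*u,rate=20,f_stop=20); bot.wait(.2)
p=bot.get_tcp_pos(); print(r,(p-q)@u,bot.get_wrist_force(),p,bot.get_finger_gap())
bot.move_gripper(40); bot.servo_line(p+[0,0,90],rate=200)
bot.move_pose(W(-160,-30,300),down(B[2])); shot("wrist","w10"); print(bot.get_clock())
```

```text
11.691132821363281 [-0.37557833 -0.99084723  1.78486328]
False -140.98839975219033 [-0.29393986  6.25762191  4.80298752]
True -149.79143345984448 [-0.70076101  0.61076149  2.7813654 ] [445.21665521  33.33795762 118.10257932] 11.72313740088085
70.1917
```

View pics/w10.png

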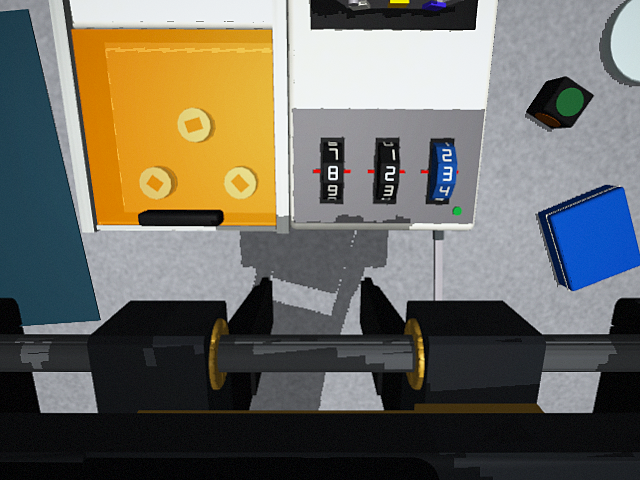

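```bash
cat >> h.py <<'E'
def tilt(A,r,th,axis,a):
    "pose on radius r from A, swung by th about the horizontal world axis"
    R=Ro.from_rotvec(np.array(axis)*th)
    return A+R.apply([0,0,r]),(R*Ro.from_rotvec(down(a))).as_rotvec()
def wheel(A,steps,r=14,T=.335):
    v=[-np.sin(B[2]),np.cos(B[2]),0]; s=np.sign(steps); P=lambda rr,th:tilt(A,rr,th,v,B[2])
    bot.move_gripper(34)
    bot.move_pose(*P(75,-s*T))
    for k in range(abs(steps)):
        p,o=P(r,-s*T); bot.servo_line(p,frame=o,rate=80)
        bot.move_gripper(8); g=bot.get_finger_gap(); f0=bot.get_wrist_force()
        for th in np.linspace(-s*T,s*T,5)[1:]:
            p,o=P(r,th); bot.servo_line(p,frame=o,rate=25)
        print("gap",g,f0.round(1),bot.get_wrist_force().round(1),bot.get_clock())
        bot.move_gripper(34)
        p,o=P(45,s*T); bot.servo_line(p,frame=o,rate=100)
        if k<abs(steps)-1: bot.move_pose(*P(45,-s*T))
    p,o=P(90,s*T); bot.servo_line(p,frame=o,rate=150)
E
python3 - <<'E'
from h import *
d=shot("wrist"); d["t"]=d["t"]-d["R"]@np.array([0,0,2.])
A=unproj(d,[[332,172],[387,172],[441,172]],112); A[:,2]=106; np.save("A.npy",A)
print(A,[W(-115,y,106) for y in(-45.5,-93.5,-141.5)])
wheel(A[0],-1)
bot.move_pose(W(-160,-60,300),down(B[2])); shot("wrist","w11"); print(bot.get_clock())
im=cv2.imread("pics/w11.png")[100:260,250:550]; cv2.imwrite("pics/c3.png",cv2.resize(im,(600,320)))
E
```

```text
[[ 473.6700261  -102.15183538  106.        ]
 [ 469.89344524 -151.09315982  106.        ]
 [ 466.19901486 -199.1847271   106.        ]] [array([ 474.56790862, -103.28253804,  106.        ]), array([ 470.7798517 , -151.13283193,  106.        ]), array([ 466.99179478, -198.98312581,  106.        ])]
gap 15.747159240024573 [1.3 6.3 1.9] [-3.5  4.1  5.3] 74.1333
76.3667
```

View pics/c3.png

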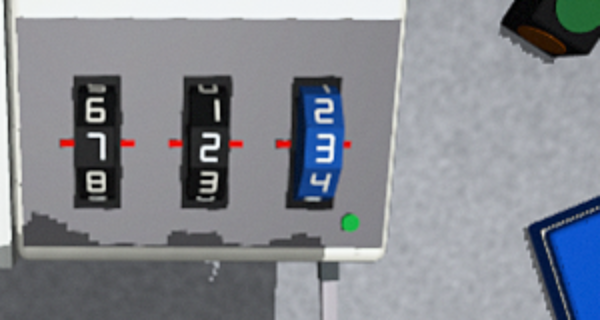

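Run:
```python
from h import *
A=np.load("A.npy")
wheel(A[0],-3); wheel(A[1],3)
bot.move_pose(W(-140,-60,300),down(B[2])); shot("wrist","w12"); print(bot.get_clock())
im=cv2.imread("pics/w12.png")[0:300,220:560]; cv2.imwrite("pics/c4.png",cv2.resize(im,(680,600)))
```

```text
gap 15.580188511963696 [0.9 6.2 1.6] [-3.3  4.5  5. ] 80.0917
gap 15.889583976487668 [0.7 6.1 2.8] [-3.5  3.9  6. ] 84.45
gap 15.750661700294451 [1.  5.6 2.8] [-3.8  3.4  6.8] 88.8083
gap 15.641509069575891 [ 4.7 15.1  5.3] [-0.4 11.6  9.1] 93.725
gap 15.430715350550745 [ 4.4 15.3  3.7] [ 0.6 11.3  8.7] 98.0833
gap 15.613328217951985 [ 3.8 15.9  2.8] [-1.  11.9  7.9] 102.4417
104.5583
```

View pics/c4.png

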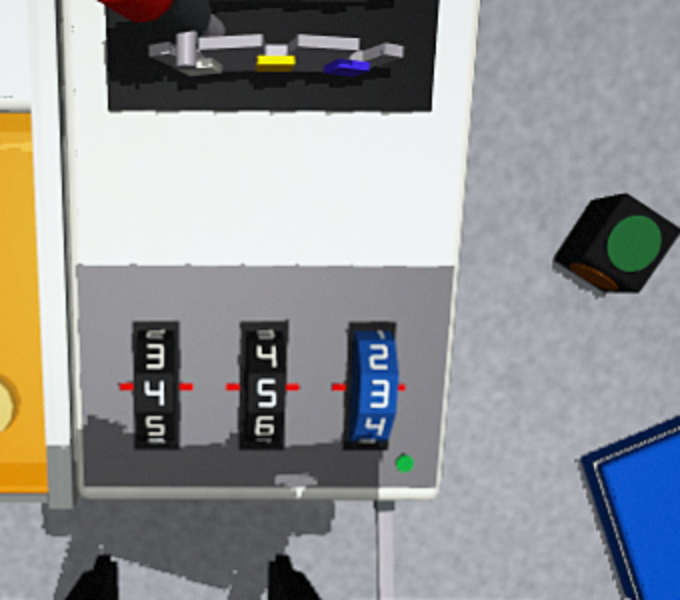

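```bash
cat >> h.py <<'E'
def red(d):
    h=cv2.cvtColor(d["img"],cv2.COLOR_RGB2HSV)
    m=cv2.inRange(h,(0,170,90),(6,255,255))|cv2.inRange(h,(174,170,90),(179,255,255))
    n,l,s,c=cv2.connectedComponentsWithStats(m); i=1+np.argmax(s[1:,4]); return c[i],s[i]
def camw():
    d=shot("wrist"); d["t"]=d["t"]-d["R"]@np.array([0,0,2.]); return d
E
python3 - <<'E'
from h import *
K=W(29,-93.5+130*np.sin(.4),55+130*np.cos(.4))+[0,1.2,0]; print("K",K)
D=[];X=[]
# cylinder silhouette model: project surface points, take hull centroid
def sil(d,piv,phi):
    t=np.linspace(0,6.28,40); R=Ro.from_rotvec(np.array([np.cos(B[2]),np.sin(B[2]),0])*phi)
    pts=np.vstack([piv+R.apply(np.c_[13*np.cos(t),13*np.sin(t),0*t+z]) for z in(115,145)])
    h=cv2.convexHull(proj(d,pts).astype(np.float32)); M=cv2.moments(h); return np.array([M["m10"],M["m01"]])/M["m00"]
obs=[]
for dx,dy in((-60,0),(-110,40),(-90,-50)):
    bot.move_pose([K[0]+dx,K[1]+dy,330],down(B[2])); d=camw(); c,s=red(d); print(c,s); obs.append((d,c))
f=lambda q:np.concatenate([sil(d,np.array([q[0],q[1],55]),-.4)-c for d,c in obs])
s=least_squares(f,[614,-161],diff_step=1e-4); print(s.x,s.fun.round(1),bot.get_clock()); np.save("piv.npy",[*s.x,55])
for n in("top","scene"):
    d=shot(n); print(n,sil(d,np.array([*s.x,55]),-.4),red(d))
E
```

```text
K [ 618.32590106 -110.83050943  174.73792922]
[306.59099265 154.19669118] [ 287  138   41   34 1088]
[352.96462468  80.20103538] [ 334   61   40   37 1159]
[236.60513245 119.99751656] [ 215  103   44   34 1208]
[ 616.07391083 -159.51798822] [-0.4 -0.9 -0.4  0.9  0.7 -0.2] 106.0667
top [354.57171073 175.83542211] (array([ 34.81443299, 158.91752577]), array([ 30, 154,  11,  12,  97], dtype=int32))
scene [339.47673577 291.00282564] (array([339.70454545, 290.30681818]), array([335, 284,  11,  13,  88], dtype=int32))
```

Run:
```python
from h import *
piv=np.load("piv.npy"); u=[np.cos(B[2]),np.sin(B[2]),0]
P=lambda r,ph:tilt(piv,r,ph,u,B[2]+np.pi/2)
def go(r,ph,rate=40,**k):
    p,o=P(r,ph); return bot.servo_line(p,frame=o,rate=rate,**k)
print(bot.ik(*P(125,.4)))
bot.move_gripper(46); bot.move_pose(*P(200,-.4))
print(go(111,-.4,80,f_stop=10)); bot.move_gripper(10)
print("gap",bot.get_finger_gap(),bot.get_wrist_force())
go(125,-.4,30); print("lift",bot.get_wrist_force(),bot.get_finger_gap())
for ph in np.linspace(-.4,.4,11)[1:]:
    go(125,ph,60); print(round(ph,2),bot.get_wrist_force().round(1))
go(113,.4,20); bot.wait(.2); print("down",bot.get_wrist_force(),bot.get_clock())
```

```text
[-0.57706638  0.63206893  1.47658906  0.36836759  1.2534027  -0.65321615]
False
gap 25.761798644897848 [-5.30295916  1.9421225   3.92705933]
lift [-3.95765618 -1.61430985 -6.79630149] 25.619999560763606
-0.32 [-4.6 -1.4 -6.5]
-0.24 [-4.8 -1.  -7.2]
-0.16 [-5.2 -0.3 -7.1]
-0.08 [-5.   0.1 -6.4]
0.0 [-5.6  1.2 -6.9]
0.08 [-4.8  1.7 -6.6]
0.16 [-5.7  2.2 -7.1]
0.24 [-6.2  2.3 -6.9]
0.32 [-5.3  2.8 -6.5]
0.4 [-6.1  4.1 -5.2]
down [-7.24453186  1.45794272 -4.0537428 ] 114.1167
```

Forces match the spring all the way, with no blocking on the way down. Next I release, then check the knob's angle and lift from images.

Run:
```python
from h import *
piv=np.load("piv.npy"); u=np.array([np.cos(B[2]),np.sin(B[2]),0])
P=lambda r,ph:tilt(piv,r,ph,u,B[2]+np.pi/2)
bot.move_gripper(46); bot.wait(.2)
p,o=P(210,.4); bot.servo_line(p,frame=o,rate=120)
def sil(d,phi,lift):
    t=np.linspace(0,6.28,40); R=Ro.from_rotvec(u*phi)
    pts=np.vstack([piv+R.apply(np.c_[13*np.cos(t),13*np.sin(t),0*t+z+lift]) for z in(115,145)])
    M=cv2.moments(cv2.convexHull(proj(d,pts).astype(np.float32))); return np.array([M["m10"],M["m01"]])/M["m00"]
K=piv+Ro.from_rotvec(u*.4).apply([0,0,130]); obs=[]
for dx,dy in((-60,0),(-110,60),(-90,-50),(-60,120)):
    bot.move_pose([K[0]+dx,K[1]+dy,330],down(B[2])); d=camw(); obs.append((d,red(d)[0]))
d=shot("scene","sceneF"); obs.append((d,red(d)[0])); print("scene",red(d)[0],sil(d,.4,0),sil(d,.4,10))
f=lambda q:np.concatenate([sil(d,q[0],q[1]*100)-c for d,c in obs])
s=least_squares(f,[.35,.05],diff_step=1e-3); print("phi",s.x[0],"lift",s.x[1]*100,s.fun.round(1))
print("home",f([.4,0]).round(1),"up10",f([.4,.1]).round(1),bot.get_clock())
```

```text
scene [305.58426966 314.4494382 ] [306.89388739 314.27205515] [305.43988582 313.63634542]
phi 0.42051915029682874 lift 4.41130143542848 [ 0.  -1.  -0.1 -0.4 -0.  -0.9  0.  -0.8 -0.1  0.3]
home [-5.2 -1.1 -6.3  0.1 -4.8 -0.7 -6.6 -0.8  1.3 -0.2] up10 [-0.4 -0.7  0.9 -1.6 -1.8 -1.3  2.5 -0.7 -0.1 -0.8] 119.3667
```

Run:
```python
from h import *
piv=np.load("piv.npy"); u=np.array([np.cos(B[2]),np.sin(B[2]),0])
P=lambda r,ph:tilt(piv,r,ph,u,B[2]+np.pi/2)
bot.move_gripper(0); bot.move_pose(*P(190,.4))
p,o=P(165,.4); bot.servo_line(p,frame=o,rate=60)
p,o=P(138,.4); r=bot.servo_line(p,frame=o,rate=15,f_stop=3)
print(r,np.linalg.norm(bot.get_tcp_pos()-piv),bot.get_wrist_force())
p,o=P(190,.4); bot.servo_line(p,frame=o,rate=60); print(bot.get_clock())
```

```text
True 143.71664135666532 [ 1.03369952 -1.06428261  4.72261337]
124.8
```

Run:
```python
from h import *
bot.move_pose([480,-100,400],down(B[2])); bot.wait(.3)
print(bot.get_clock(),bot.close_job())
```

```text
the job is handed in; nothing more can be done
126.7917 None
```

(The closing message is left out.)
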